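# Check a jar on the two-pan balance

### The arm

A 7-joint arm with a two-finger parallel gripper is mounted at the origin on the work surface. World frame = base frame: x ahead of the robot, y to its left, z up, the work surface at z = 0. Lengths are in m, angles in rad, forces in N, time in s.
With the tool pointing down it reaches from about 0.4 to 0.875 m from the base axis. Payload 19.3 kg.
Tool frame: the origin (TCP) lies midway between the tips of the shut fingers; the grasp point (between the pads) lies 19 mm behind it; x points along the fingers, y is the direction in which the jaws open and shut, and the axes are right-handed (so a half turn about x gives the same grasp; the last joint's range is limited). The gripper opens to 85 mm and grips with 20 to 120 N. Pads are 22 mm wide; open, the fingers measure 114 mm over their backs; the gripper's body (76 mm by 85 mm) begins 54 mm behind the grasp point. The pads swing forward as they close: fully open they stand 13 mm farther back than shut.
Start: joints at [1.088, 0.521, -0.036, 1.599, 0.021, 1.021, -0.113], TCP at [0.251, -0.573, 0.231] pointing down, gripper open.
Joint ranges: [-2.91, 2.91], [-0.3, 2.13], [-1.5, 1.42], [0.17, 2.43], [-1.26, 4.41], [0.16, 1.93], [-2.52, 2.52]. Speed limits (rad/s): [1.89, 1.89, 2.39, 2.39, 3.01, 3.01, 3.01].

### API

Orientations are given as [roll, pitch, yaw] about the fixed x, y, z axes, in that order (R = Rz(yaw) Ry(pitch) Rx(roll)).
In Python, from workcell import telemetry, vision, workorder gives the robot as it stands. The module is installed in compiled form; this text tells all that it offers.
- The arm moves only by the tool play_rows, never from a script. Its argument "deltas" is a list of rows, each a list of 7 numbers: the shift along the world's x, y, z in mm, then the turn, a rotation vector about the world's x, y, z in degrees, then the finger opening in mm, from 0 to 85.4. In form: [[x, y, z, wx, wy, wz, jaw], ...]. A call has 1 to 8 rows; each row shifts and turns the commanded pose from where the row before left it; what a row does not reach is not made up. A row lasts 1/8 s, in which the tool goes at most 62.5 mm and 10.7 degrees, less where a joint would pass 70% of its speed; a pose out of reach is approached as far as the arm can. A call with a gripper value outside its range is refused whole. The fingers move at their own pace and stop on an object; "grip_force" is the grip in N (left out, the last holds). Time passes only in rows, so rows that do not move let the fingers close. It gives the time, the measured TCP pose, the force and the opening at its end, in the units of the state.
- telemetry.observe(): the state, without advancing time (a new reading comes with each control period).
- vision.grab_frame(name): name is "scene" or "top"; returns the picture (420x560x3 uint8, red, green, blue); there is no depth.
- vision.camera_info(name): a dict with "mtx" (3x3 intrinsics, pixels), "k1" (the pictures are not rectified: a ray, as slopes to the right and down, at radius r is drawn at 1 + k1 r^2 times it, then the intrinsics apply), "rvec" (rotation vector, rad) and "tvec" (3), from world to camera coordinates, as OpenCV has them. Camera axes: x right, y down, z forward; pixel columns grow to the right and rows downward; lengths in m; the calibration is good to about 2 mm. A picture is of the moment at which its call begins. camera_info takes no time and is no camera call.
- workorder.job_done(): hands the job in, once; it reports no verdict.
The state is a dict: "clock": time; "qpos": joint angles; "qd": joint speeds; "joint_efforts": joint torques, N m; "position": TCP position; "tool_rot": TCP orientation; "force": force on the tool from outside, world axes, zero at the start; "moment": the same for the moment, N m; "grip_width": finger opening in m.
Only numpy, scipy, OpenCV 4.12 (cv2) and the standard library are available. Lean on these libraries where they do the work, as an engineer would, in place of code of your own. Each camera call takes 0.05 s, during which the arm holds its last target. There are 200 camera calls.

### The job

Check the amber jar against the large steel weight: with the beam still arrested, set the large weight gently on the empty pan of the balance, wholly on the pan. Then swing the red arrest lever all the way over to release the beam, let it come to rest on its own without touching the pans or what stands on them, and swing the lever fully back to arrest it. Leave jar and weight standing on their pans and disturb nothing else.

Things in the scene. Friction and masses are not known exactly. Their poses are not given: they have to be found in the camera images.
- balance: White two-pan balance, fixed. Base plate 210 x 290 x 18 mm. Origin on the bench under the beam's pivot (plate reaches 135 mm to -x, 75 mm to +x, 145 mm each side). x points away from the robot, y along the beam to the left pan, z up. Blue beam 250 mm long, pivot 85 mm up; scale plate and pointer in the middle up to 167 mm. Red-knobbed arrest lever on the near (-x) edge.
- arrest_lever (a joint): Arrest lever, hinged about the balance's x axis, between end stops: 0 arrested (leaning 0.5 rad to the balance's left, +y), 1.0 fully released (leaning 0.5 rad right, -y). Stays where left; about 2 N at the knob moves it. At 0 an orange-tipped yoke under the beam holds it level; a cam on the lever's shaft lowers the yoke, hardly at all at first, 9 mm at 1.0.
- lever_knob (a point): Centre of the red ball knob, 24 mm diameter, on the lever's tip, 80 mm from its hinge line; about 100 mm above the bench at both ends of its swing, 110 mm in the middle. The steel stem below it is 8 mm thick.
- lever_pivot (a point): Point on the lever's hinge line straight below the middle of its swing, 30 mm above the bench, 115 mm to the -x side of the balance's origin, fixed to the balance.
- beam (a joint): Beam angle, rad, about the balance's x axis: 0 level, positive when the left pan rises, stops at +-0.09. Arrested, it is held within 0.015 of level. Free, with jar against large weight, it rests within 0.05 of level in about 3 s; with another weight or none it lies on a stop. The pans stay horizontal.
- pan_right: Right (balance -y) pan: flat round steel plate 100 mm in diameter, 4 mm thick; empty at the start. Origin at its knife edge on the beam's end, 30 mm below the pan's upper face; 110 mm from the beam's pivot.
- pan_right_top (a point): Centre of the upper face of the right pan, 115 mm above the bench when the beam is level.
- pan_left: Left (balance +y) pan, same as the right one; carries the jar.
- pan_left_top (a point): Centre of the upper face of the left pan, 115 mm above the bench when the beam is level.
- weight_large: The large weight: steel, 250 g, cylinder 34 mm in diameter and 36 mm tall with a narrower knob on top, 54 mm tall in all. Origin: centre of its underside, 8 mm above the bench, on a blue tray in a row of three weights about 90 mm apart. The row runs along world x to within 0.25 rad, so there is room for fingers on its +y and -y sides.
- weight_mid: Brass weight, 25 mm in diameter, 44 mm tall, 100 g; not needed. Origin at the centre of its underside.
- weight_small: Brass weight, 20 mm in diameter, 38 mm tall, 50 g; not needed. Origin at the centre of its underside.
- jar: Amber glass jar with a green cap and paper label, 48 mm in diameter, 70 mm tall, about 250 g, standing on the left pan. Origin at the centre of its underside. To be left there.
- wash_bottle: White plastic bottle, 62 mm in diameter, 170 mm tall, bystander left of the balance.
- marker: White pen with a blue cap, 135 mm long, lying on the bench, bystander.
- beaker: Glass beaker, 70 mm in diameter, 85 mm tall, bystander to the left.
There are look-alikes about, which are no part of the job. Of the things like the weight_large, leave any that is purple; of the rest the larger one is meant.

How it is judged:
On the way, in this order (a step that is already met when the one before it is completed fails the run):
1. the large weight stands on the right pan, let go, with the beam still arrested (horizontal distance between weight_large and pan_right_top below 0.034 m and z of weight_large in the frame of pan_right_top between -0.004 and 0.004 m and angle between each of weight_large, jar's own z axis and vertical below 0.1 rad and horizontal distance between jar and pan_left_top below 0.034 m and z of jar in the frame of pan_left_top between -0.004 and 0.004 m and value of joint arrest_lever below 0.12 rad and value of joint beam between -0.015 and 0.015 rad and contact force between the arm and weight_large below 0.1 N and contact force between the arm and jar below 0.1 N and contact force between the arm and pan_left below 0.1 N and contact force between the arm and pan_right below 0.1 N), for 0.3 s.
2. the lever is fully over and the free beam, carrying jar and weight, untouched, has come to rest near level (horizontal distance between weight_large and pan_right_top below 0.034 m and z of weight_large in the frame of pan_right_top between -0.004 and 0.004 m and angle between each of weight_large, jar's own z axis and vertical below 0.1 rad and horizontal distance between jar and pan_left_top below 0.034 m and z of jar in the frame of pan_left_top between -0.004 and 0.004 m and contact force between the arm and weight_large below 0.1 N and contact force between the arm and jar below 0.1 N and contact force between the arm and pan_left below 0.1 N and contact force between the arm and pan_right below 0.1 N and value of joint arrest_lever above 0.85 rad and value of joint beam between -0.06 and 0.06 rad and velocity of joint beam between -0.04 and 0.04 rad/s), for 0.8 s.
3. the lever is back and the beam is arrested level (horizontal distance between weight_large and pan_right_top below 0.034 m and z of weight_large in the frame of pan_right_top between -0.004 and 0.004 m and angle between each of weight_large, jar's own z axis and vertical below 0.1 rad and horizontal distance between jar and pan_left_top below 0.034 m and z of jar in the frame of pan_left_top between -0.004 and 0.004 m and value of joint arrest_lever below 0.12 rad and value of joint beam between -0.015 and 0.015 rad), for 0.3 s.
At the end, for the whole second after the job is handed in: Lever back within 0.12 rad of its arrested stop, beam within 0.015 rad of level, the large weight upright on the right pan and the jar upright on the left pan (each within 34 mm of the pan's centre, base within 4 mm of its face, tilt under 0.1 rad), both at rest and not touched (all of step 3 and contact force between the arm and weight_large below 0.1 N and contact force between the arm and jar below 0.1 N and contact force between the arm and pan_left below 0.1 N and contact force between the arm and pan_right below 0.1 N and linear speed of each of weight_large, jar below 0.02 m/s).
It fails at once if the beam is released while the large weight is not on the right pan (value of joint arrest_lever above 0.3 rad and (horizontal distance between weight_large and pan_right_top above 0.05 m or z of weight_large in the frame of pan_right_top above 0.015 m)).
It fails at once if the weight is slammed or pressed hard on the pan (over 30 N) (contact force between weight_large and pan_right above 30 N).
It fails at once if the jar leaves its place on the left pan (horizontal distance between jar and pan_left_top above 0.04 m or angle between jar's own z axis and vertical above 0.3 rad).
It fails at once if another weight or a bystander is moved by more than 30 mm (distance of any of weight_mid, weight_small, wash_bottle, marker, beaker from where it was at the start of the episode above 0.03 m).
It also fails if it takes over 67 s, if anything falls off the work surface, if the arm or the gripper's body presses on something with over 40 N, if the wrist force passes 120 N, or if a joint passes its speed limit or range.

## Working session

There is one attempt and no reset: what is moved stays moved. The work goes in short steps, Python scripts to look and compute and a tool call to move; the robot and the scene stay as the last step left them, time stands still between calls to the robot, and variables do not carry over. Pictures are saved under pics/ and viewed, about 8 in all and at most 12, crops included, and the job is handed in when it is done.

Besides the shell and the picture viewer there is one more tool, called after "Request:" as name([rows], argument=value, ...), one row to a line, values as JSON. play_rows: Moves the arm, as the interface text tells. Its arguments: {"type":"object","properties":{"deltas":{"type":"array","items":{"type":"array","items":{"type":"number"}}},"grip_force":{"type":"number"}},"required":["deltas"]}

```bash
mkdir -p pics
cat > h.py <<'E'
import numpy as np, cv2
from workcell import telemetry, vision, workorder
def cam(n):
    c=vision.camera_info(n); K=np.array(c["mtx"],float); R=cv2.Rodrigues(np.array(c["rvec"],float))[0]
    return K,float(c["k1"]),R,np.array(c["tvec"],float).ravel()
def ray(n,u,v):
    K,k,R,t=cam(n)
    p=cv2.undistortPoints(np.array([[[u,v]]],float),K,np.array([k,0,0,0,0.]))[0,0]
    d=R.T@np.array([p[0],p[1],1]); return -R.T@t,d/np.linalg.norm(d)
def atz(n,u,v,z):
    o,d=ray(n,u,v); return o+d*(z-o[2])/d[2]
def tri(a,b):
    o1,d1=ray(*a);o2,d2=ray(*b)
    s=np.linalg.lstsq(np.c_[d1,-d2],o2-o1,rcond=None)[0]
    p,q=o1+s[0]*d1,o2+s[1]*d2
    return (p+q)/2,np.linalg.norm(p-q)
def proj(n,P):
    K,k,R,t=cam(n)
    return cv2.projectPoints(np.array(P,float).reshape(-1,1,3),cv2.Rodrigues(R)[0],t,K,np.array([k,0,0,0,0.]))[0][:,0]
def save(n,f,crop=None,s=1):
    im=vision.grab_frame(n)[:,:,::-1]
    cv2.imwrite(f"pics/{f}_raw.png",im)
    if crop: x0,y0,x1,y1=crop; im=im[y0:y1,x0:x1]
    cv2.imwrite(f"pics/{f}.png",cv2.resize(im,None,fx=s,fy=s,interpolation=cv2.INTER_CUBIC))
E
python3 -c "
from h import *
save('scene','s0',None,1.4);save('top','t0',None,1.4)
for n in('scene','top'):K,k,R,t=cam(n);print(n,K[0,0],k,-R.T@t,R[2])
print(telemetry.observe())"
```

```text
scene 408.2844015804367 -0.018341597145902257 [ 1.23131821 -0.05621645  0.63534405] [-0.7982971   0.06376273 -0.598879  ]
top 394.98382152872614 -0.052668292847930905 [ 0.34482419 -0.01113919  1.17673884] [ 0.120809    0.02452492 -0.99237277]
{'clock': 0.1, 'qpos': array([ 1.0877865 ,  0.52195849, -0.0363108 ,  1.59995555,  0.02122078,
        1.02107404, -0.11282493]), 'qd': array([ 0.00028231, -0.00021001,  0.00125153, -0.00121393,  0.0008678 ,
       -0.00048502,  0.00030478]), 'joint_efforts': array([ 3.12706172e-03, -9.28500080e+01,  1.98380336e+00, -3.70534551e+01,
        1.82116631e-02,  5.27736760e-03, -3.50384869e-05]), 'position': array([ 0.25057616, -0.57224518,  0.2307793 ]), 'tool_rot': array([-1.47586019,  1.5697863 ,  2.07850291]), 'force': array([ 0.23880252,  0.06285371, -0.20388411]), 'moment': array([ 0.04757407, -0.01155559,  0.003835  ]), 'grip_width': 0.08543015131653219}
```

View pics/s0.png

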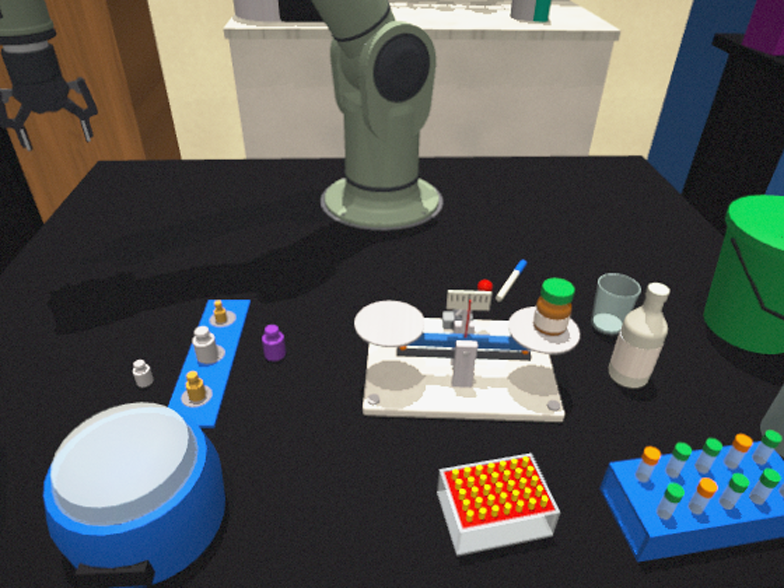

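View pics/t0.png

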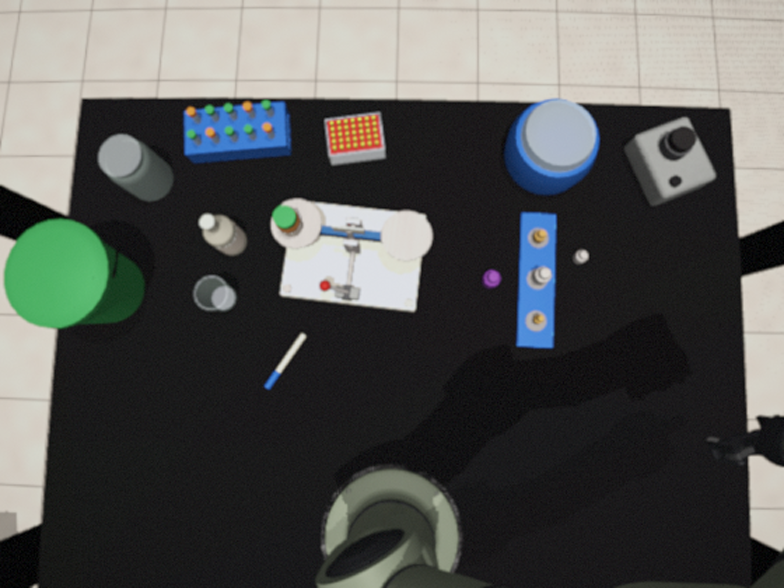

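Scene view: steel weight on the tray at about (205,345), balance at (463,370), red knob at (485,286). Top view: weight at (541,276), knob at (325,285), right pan at (406,237), jar at (286,218). The small steel piece off the tray and the purple one are the look-alikes. Next I'll take enlarged crops.

```bash
python3 -c "
import cv2,numpy as np
s=cv2.imread('pics/s0_raw.png');t=cv2.imread('pics/t0_raw.png')
def c(im,x,y,w,h,k):return cv2.resize(im[y:y+h,x:x+w],None,fx=k,fy=k,interpolation=cv2.INTER_CUBIC)
# 5x: scene weight 120,220 80x60 ->400x300 ; top weight 350,165 80x60
a=np.hstack([c(s,115,220,80,60,5),c(t,350,165,80,60,5)])
cv2.imwrite('pics/w.png',a)
b=np.vstack([c(s,245,180,180,70,4),c(t,185,140,180,80,4)]);cv2.imwrite('pics/b.png',b)"
```

```text
(no output)
```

View pics/w.png

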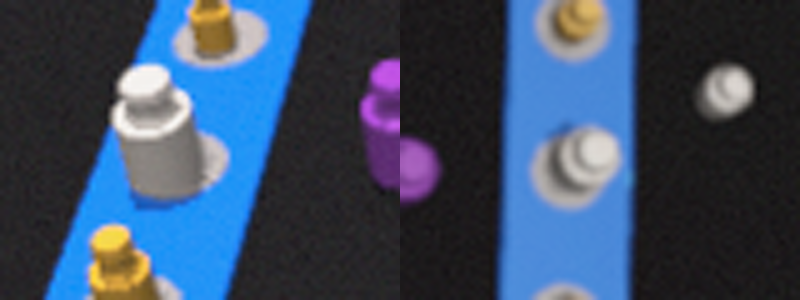

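View pics/b.png

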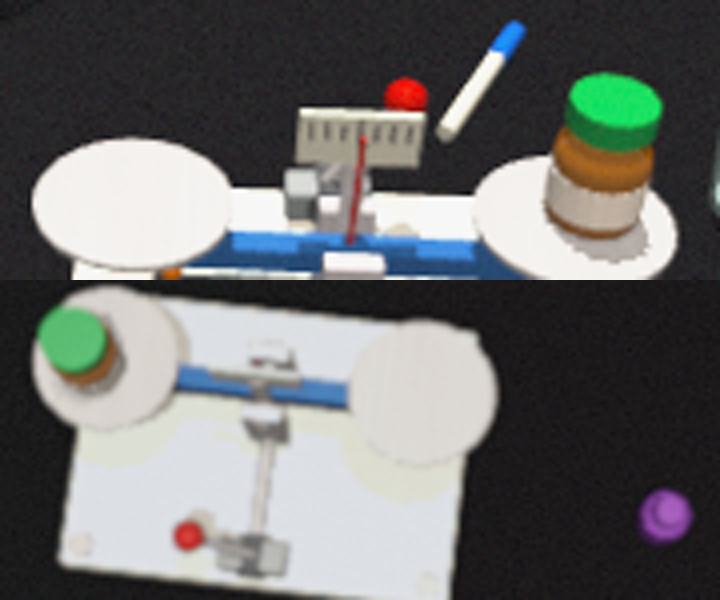

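```bash
cat > m.py <<'E'
from h import *
def px(x0,y0,k,x,y): return x0+(x+.5)/k-.5, y0+(y+.5)/k-.5
S=lambda x,y:('scene',*px(245,180,4,x,y)); T=lambda x,y:('top',*px(185,140,4,x,y-280))
Sw=lambda x,y:('scene',*px(115,220,5,x,y)); Tw=lambda x,y:('top',*px(350,165,5,x-400,y))
L={}
for n,a,b in [('wknobtop',Sw(147,78),Tw(599,152)),('wshoulder',Sw(153,113),Tw(588,157)),('panR',S(132,201),T(422,393)),('panL',S(576,217),T(107,358)),('knob',S(406,100),T(188,536))]:
    p,e=tri(a,b);L[n]=p;print(n,p.round(4),round(e,4), 'scene/top at z:', *[atz(*q,p[2]).round(4) for q in(a,b)])
b=L['panL']-L['panR'];print('pan dist',np.hypot(*b[:2]));yaw=np.arctan2(-b[0],b[1]);print('yaw',yaw)
o=(L['panL']+L['panR'])/2;c,s=np.cos(yaw),np.sin(yaw);R=np.array([[c,-s],[s,c]])
f=lambda x,y,z:np.r_[o[:2]+R@[x,y],z]
print('origin',o[:2],'knob0',f(-.115,.080*np.sin(.5),.1),'pivot',f(-.115,0,.03), 'knob1',f(-.115,-.08*np.sin(.5),.1))
for k,n in [('scene',S),('top',T)]:
  pass
print('shoulder text z', atz(*Sw(153,113),.044),atz(*Tw(588,157),.044),'top',atz(*Sw(147,78),.062),atz(*Tw(599,152),.062))
print('trayrow', atz(*Tw(579,15),.05), atz('top',540/1.4,320/1.4,.045))
from scipy.spatial.transform import Rotation as Ro
q=telemetry.observe()['tool_rot'];print(Ro.from_euler('xyz',q).as_matrix().round(3))
E
python3 m.py
```

```text
wknobtop [ 0.5447 -0.3011  0.0615] 0.0028 scene/top at z: [ 0.545  -0.2997  0.0615] [ 0.5449 -0.3026  0.0615]
wshoulder [ 0.5453 -0.3009  0.0419] 0.0006 scene/top at z: [ 0.5454 -0.3006  0.0419] [ 0.5454 -0.3012  0.0419]
panR [ 0.6044 -0.0163  0.1155] 0.0011 scene/top at z: [ 0.6045 -0.0157  0.1155] [ 0.6044 -0.0169  0.1155]
panL [0.6254 0.2033 0.1144] 0.0025 scene/top at z: [0.6253 0.2046 0.1144] [0.6251 0.202  0.1144]
knob [0.5038 0.1431 0.0999] 0.0012 scene/top at z: [0.5038 0.1437 0.0999] [0.5037 0.1425 0.0999]
pan dist 0.2205516592791167
yaw -0.09509725860534002
origin [0.61490939 0.09347374] knob0 [0.50407087 0.14257419 0.1       ] pivot [0.500429   0.10439345 0.03      ] knob1 [0.49678713 0.0662127  0.1       ]
shoulder text z [ 0.54777364 -0.29973271  0.044     ] [ 0.54498681 -0.30071173  0.044     ] top [ 0.54554234 -0.29946077  0.062     ] [ 0.5448562  -0.30243374  0.062     ]
trayrow [ 0.62772458 -0.29472729  0.05      ] [ 0.44994862 -0.29548914  0.045     ]
[[-0.     0.401 -0.916]
 [ 0.001 -0.916 -0.401]
 [-1.    -0.001  0.   ]]
```

Both views agree within 3 mm. I measured:
- Weight at (0.545, -0.301), underside near z = 0.008.
- Right pan top at (0.6045, -0.0165, 0.1155).
- Lever knob at (0.504, 0.143, 0.100).
- Balance yaw of about -0.095 rad.

Now moving above the weight.

Request:
play_rows([
  [36.8,34,-10,0,0,-2.95,56],
  [36.8,34,-10,0,0,-2.95,56],
  [36.8,34,-10,0,0,-2.95,56],
  [36.8,34,-10,0,0,-2.95,56],
  [36.8,34,-10,0,0,-2.95,56],
  [36.8,34,-10,0,0,-2.95,56],
  [36.8,34,-10,0,0,-2.95,56],
  [36.8,34,-10,0,0,-2.95,56],
], grip_force=30)

```text
clock: 1.1
position: [0.546, -0.2992, 0.1507]
tool_rot: [-0.265, 1.57, 2.875]
force: [-0.4, -0.0, 0.5]
grip_width: 0.0559
```

Request:
play_rows([
  [0,0,0,0,0,0,56],
  [0,0,0,0,0,0,56],
])

```text
clock: 1.35
position: [0.5446, -0.3007, 0.151]
tool_rot: [0.093, 1.57, -3.047]
force: [-0.1, -1.0, -0.6]
grip_width: 0.0557
```

Request:
play_rows([
  [0,0,-25,0,0,0,56],
  [0,0,-25,0,0,0,56],
  [0,0,-25,0,0,0,56],
  [0,0,0,0,0,0,56],
])

```text
clock: 1.85
position: [0.5434, -0.3012, 0.0752]
tool_rot: [-0.299, 1.568, 2.842]
force: [-0.6, 0.1, 0.1]
grip_width: 0.0563
```

```bash
python3 -c "
from h import *
save('scene','s1');save('top','t1')
a=cv2.imread('pics/s1_raw.png')[180:290,90:220];b=cv2.imread('pics/t1_raw.png')[140:250,320:450]
cv2.imwrite('pics/c1.png',cv2.resize(np.hstack([a,b]),None,fx=3,fy=3,interpolation=cv2.INTER_CUBIC))
o=telemetry.observe();print(o['position'],o['qpos'])"
```

```text
[ 0.54486522 -0.30147972  0.07714646] [ 0.40205554  0.7075509   0.01200893  1.72081267 -0.01154798  0.71274835
 -1.15116209]
```

View pics/c1.png

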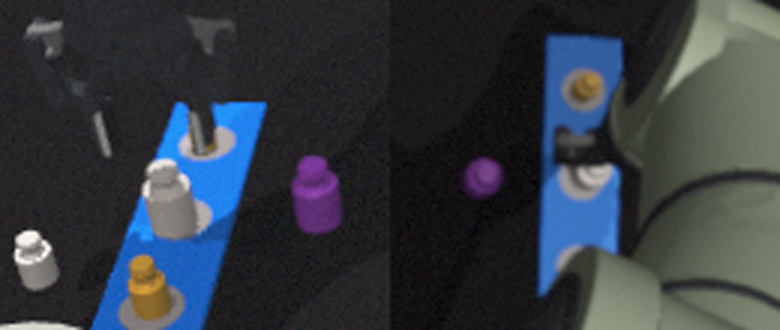

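The fingertips straddle the weight: tips at (107,153) and (200,145), weight knob at (163,170). The midpoint fits once perspective lean is allowed for. Descending.

Request:
play_rows([
  [0,0,-20,0,0,0,56],
  [0,0,-20,0,0,0,56],
  [0,0,-15,0,0,0,56],
  [0,0,-8,0,0,0,56],
  [0,0,0,0,0,0,30],
  [0,0,0,0,0,0,30],
  [0,0,0,0,0,0,30],
  [0,0,0,0,0,0,30],
])

```text
clock: 2.95
position: [0.5452, -0.3005, 0.0136]
tool_rot: [2.885, 1.57, -0.256]
force: [0.4, -0.5, -2.0]
grip_width: 0.0328
```

Request:
play_rows([
  [0,0,10,0,0,0,30],
  [0,0,30,0,0,0,30],
  [0,0,40,0,0,0,30],
  [0,0,40,0,0,0,30],
  [0,0,30,0,0,0,30],
  [0,0,0,0,0,0,30],
], grip_force=40)

```text
clock: 3.7
position: [0.5461, -0.301, 0.1662]
tool_rot: [2.723, 1.566, -0.418]
force: [0.3, 0.7, -3.4]
grip_width: 0.033
```

Request:
play_rows([
  [3.5,18,0,0,0,0,30],
  [8,38,0,0,0,0,30],
  [9.5,45,0,0,0,0,30],
  [9.5,45,0,0,0,0,30],
  [9.5,45,0,0,0,0,30],
  [9,42,0,0,0,0,30],
  [7,34,0,0,0,0,30],
  [3.5,17.5,0,0,0,0,30],
])

```text
clock: 4.7
position: [0.6041, -0.013, 0.1623]
tool_rot: [-0.41, 1.569, 2.735]
force: [-0.1, -1.2, -2.5]
grip_width: 0.033
```

Request:
play_rows([
  [0,0,-10,0,0,0,30],
  [0,0,-10,0,0,0,30],
  [0,0,0,0,0,0,30],
  [0,0,0,0,0,0,30],
])

```text
clock: 5.2
position: [0.6046, -0.0168, 0.1433]
tool_rot: [0.877, 1.571, -2.265]
force: [-0.1, 0.1, -2.6]
grip_width: 0.0327
```

```bash
python3 -c "
from h import *
save('scene','s2',(245,130,445,280),4)
o=telemetry.observe();print(o['position'],o['force'],o['grip_width'],o['qpos'])"
```

```text
[ 0.604694   -0.01662404  0.14350038] [ 0.00796328 -0.58591409 -2.5692314 ] 0.032697703163202245 [-7.19697667e-02  5.92194654e-01  2.13126020e-03  1.73422231e+00
 -1.51645819e-03  8.14883379e-01 -1.63999663e+00]
```

View pics/s2.png

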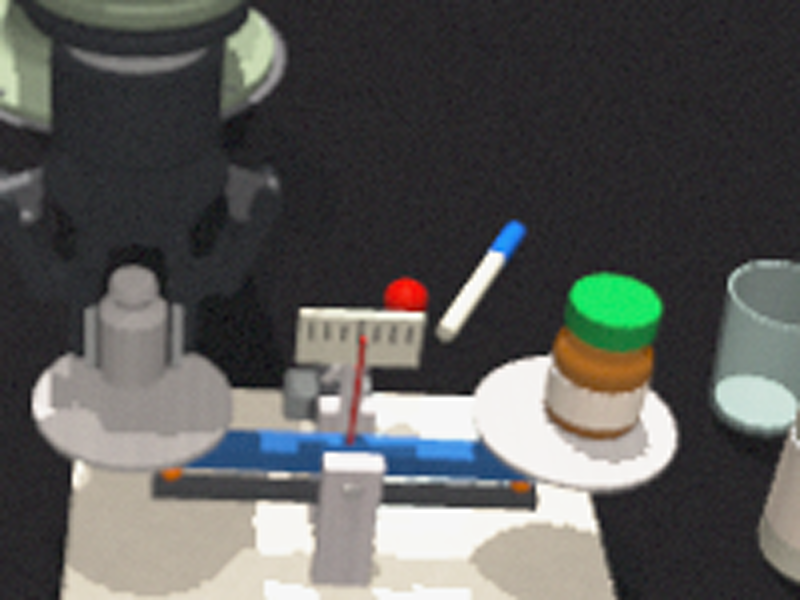

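The weight hangs upright above the right pan, base at about (133,385) with the pan centre at (132,401). Lowering it gently.

Request:
play_rows([
  [0,0,-8,0,0,0,30],
  [0,0,-6,0,0,0,30],
  [0,0,-4,0,0,0,30],
  [0,0,-2,0,0,0,30],
  [0,0,0,0,0,0,30],
  [0,0,0,0,0,0,30],
])

```text
clock: 6.0
position: [0.6047, -0.016, 0.1235]
tool_rot: [-3.046, 1.571, 0.096]
force: [0.5, -0.0, -1.9]
grip_width: 0.0326
```

Request:
play_rows([
  [0,0,-1,0,0,0,30],
  [0,0,0,0,0,0,30],
  [0,0,0,0,0,0,30],
])

```text
clock: 6.38
position: [0.6046, -0.016, 0.1223]
tool_rot: [-1.871, 1.571, 1.271]
force: [0.0, 0.5, -2.4]
grip_width: 0.033
```

Request:
play_rows([
  [0,0,-1,0,0,0,30],
  [0,0,0,0,0,0,30],
  [0,0,0,0,0,0,30],
])

```text
clock: 6.75
position: [0.6047, -0.016, 0.1213]
tool_rot: [-2.83, 1.571, 0.312]
force: [-0.5, -0.1, -1.3]
grip_width: 0.0326
```

Request:
play_rows([
  [0,0,-0.5,0,0,0,30],
  [0,0,0,0,0,0,30],
  [0,0,0,0,0,0,30],
])

```text
clock: 7.12
position: [0.6047, -0.016, 0.1209]
tool_rot: [-3.043, 1.571, 0.1]
force: [0.7, -0.2, -0.8]
grip_width: 0.0328
```

Request:
play_rows([
  [0,0,-0.5,0,0,0,30],
  [0,0,0,0,0,0,30],
  [0,0,0,0,0,0,30],
])

```text
clock: 7.5
position: [0.6047, -0.016, 0.1203]
tool_rot: [-2.835, 1.571, 0.307]
force: [0.5, -0.2, 0.4]
grip_width: 0.0328
```

The force changed from -2.5 to +0.4 N, so the weight is on the pan. Releasing slowly.

Request:
play_rows([
  [0,0,0,0,0,0,36],
  [0,0,0,0,0,0,40],
  [0,0,0,0,0,0,48],
  [0,0,0,0,0,0,56],
  [0,0,0,0,0,0,60],
  [0,0,0,0,0,0,60],
])

```text
clock: 8.25
position: [0.6046, -0.016, 0.1203]
tool_rot: [-2.565, 1.571, 0.577]
force: [-0.9, 0.1, 0.9]
grip_width: 0.0597
```

Request:
play_rows([
  [0,0,10,0,0,0,60],
  [0,0,20,0,0,0,60],
  [0,0,30,0,0,0,60],
  [0,0,40,0,0,0,60],
  [0,0,20,0,0,0,60],
  [0,0,0,0,0,0,60],
])

```text
clock: 9.0
position: [0.6053, -0.016, 0.2424]
tool_rot: [-3.064, 1.568, 0.078]
force: [0.1, 0.3, -0.7]
grip_width: 0.0599
```

```bash
python3 -c "
from h import *
save('scene','s3',(245,130,445,280),4)
o=telemetry.observe();print(o['position'],o['force'],o['clock'])"
```

```text
[ 0.60475113 -0.01598353  0.24101039] [ 0.21280712 -0.68247823 -0.23114615] 9.05
```

View pics/s3.png

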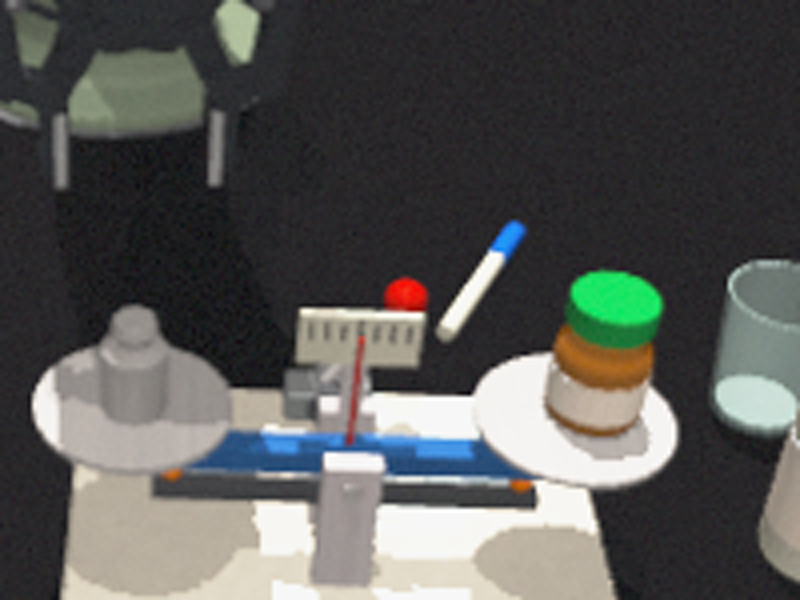

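The weight stands upright on the right pan, base at about (133,405), and the beam is level with the pointer at mid-scale. Next I'll go above the lever knob and straddle it with the jaws along the swing.

Request:
play_rows([
  [-16.8,26.5,0,0,0,-0.9,44],
  [-16.8,26.5,0,0,0,-0.9,44],
  [-16.8,26.5,0,0,0,-0.9,44],
  [-16.8,26.5,0,0,0,-0.9,44],
  [-16.8,26.5,0,0,0,-0.9,44],
  [-16.8,26.5,0,0,0,-0.9,44],
  [0,0,0,0,0,0,44],
  [0,0,0,0,0,0,44],
])

```text
clock: 10.05
position: [0.5038, 0.1425, 0.2398]
tool_rot: [0.77, 1.57, -2.465]
force: [1.2, -0.7, 0.2]
grip_width: 0.044
```

Request:
play_rows([
  [0,0,-30,0,0,0,44],
  [0,0,-40,0,0,0,44],
  [0,0,-25,0,0,0,44],
  [0,0,-10,0,0,0,44],
  [0,0,0,0,0,0,44],
  [0,0,0,0,0,0,44],
])

```text
clock: 10.8
position: [0.5044, 0.1429, 0.1362]
tool_rot: [-2.737, 1.57, 0.311]
force: [0.0, -0.3, 0.7]
grip_width: 0.0435
```

```bash
python3 -c "
from h import *
save('scene','s4',(245,100,445,250),4)
o=telemetry.observe();print(o['position'],o['force'],o['clock'],o['qpos'],o['grip_width'])"
```

```text
[0.5043593  0.14304735 0.13621994] [ 0.54938742 -0.12989347  0.481775  ] 10.85 [-0.37097592  0.49274295 -0.02463985  1.9516707   0.01827797  0.69594039
 -2.07107921] 0.04436453873191492
```

View pics/s4.png

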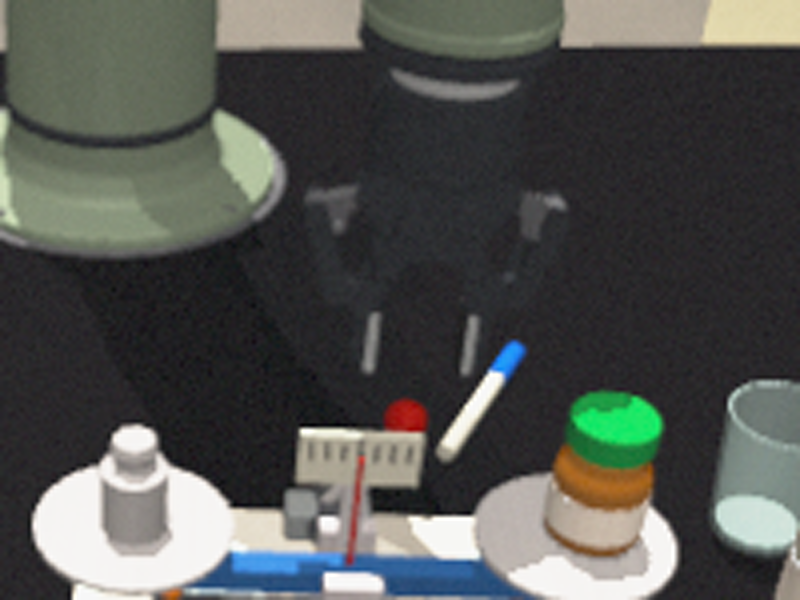

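The jaws straddle the knob: tips at (370,372) and (470,374), knob at (406,415). Only a few mm are off, within the slack. Going down around it.

Request:
play_rows([
  [0,-1,-15,0,0,0,44],
  [0,-1,-15,0,0,0,44],
  [0,0,-12,0,0,0,44],
  [0,0,-9,0,0,0,44],
  [0,0,0,0,0,0,44],
  [0,0,0,0,0,0,44],
])

```text
clock: 11.6
position: [0.504, 0.1411, 0.0845]
tool_rot: [-2.632, 1.57, 0.416]
force: [0.2, 0.0, -0.1]
grip_width: 0.0439
```

Request:
play_rows([
  [-0.4,-5,0,0,0,0,44],
  [-0.4,-5,0,0,0,0,44],
  [-0.4,-4,0,0,0,0,44],
  [-0.4,-4,0,0,0,0,44],
  [-0.4,-4,0,0,0,0,44],
  [-0.4,-4,0,0,0,0,44],
  [-0.4,-4,0,0,0,0,44],
  [-0.4,-4,0,0,0,0,44],
])

```text
clock: 12.6
position: [0.5005, 0.1066, 0.0842]
tool_rot: [0.689, 1.571, -2.546]
force: [-0.3, 2.5, 1.7]
grip_width: 0.0442
```

Request:
play_rows([
  [-0.4,-4,0,0,0,0,44],
  [-0.4,-4,0,0,0,0,44],
  [-0.4,-4,0,0,0,0,44],
  [-0.4,-4,0,0,0,0,44],
  [-0.4,-4,0,0,0,0,44],
  [-0.4,-4,0,0,0,0,44],
  [-0.4,-4,0,0,0,0,44],
  [-0.4,-4,0,0,0,0,44],
])

```text
clock: 13.6
position: [0.4973, 0.0747, 0.0842]
tool_rot: [0.369, 1.571, -2.866]
force: [0.6, 2.3, -1.2]
grip_width: 0.0439
```

Request:
play_rows([
  [-0.4,-4,0,0,0,0,44],
  [-0.4,-4,0,0,0,0,44],
  [-0.3,-3,0,0,0,0,44],
  [0,-2,0,0,0,0,44],
  [0,0,0,0,0,0,44],
])

```text
clock: 14.22
position: [0.4963, 0.0617, 0.0843]
tool_rot: [1.317, 1.571, -1.919]
force: [-0.4, -0.5, 0.8]
grip_width: 0.0441
```

Request:
play_rows([
  [0,-2,0,0,0,0,44],
  [0,-2,0,0,0,0,44],
  [0,0,0,0,0,0,44],
])

```text
clock: 14.6
position: [0.4963, 0.0578, 0.0843]
tool_rot: [1.126, 1.571, -2.11]
force: [0.1, 0.8, -1.1]
grip_width: 0.0441
```

Request:
play_rows([
  [0,-1,0,0,0,0,44],
  [0,-1,0,0,0,0,44],
  [0,0,0,0,0,0,44],
])

```text
clock: 14.98
position: [0.4963, 0.056, 0.0843]
tool_rot: [-1.07, 1.571, 1.978]
force: [-0.0, 1.8, -1.8]
grip_width: 0.0438
```

Request:
play_rows([
  [0,-1,0,0,0,0,44],
  [0,-1,0,0,0,0,44],
  [0,0,0,0,0,0,44],
])

```text
clock: 15.35
position: [0.4964, 0.0556, 0.0843]
tool_rot: [-1.635, 1.569, 1.414]
force: [-1.3, 11.9, -4.0]
grip_width: 0.044
```

```bash
python3 -c "
from h import *
save('scene','s5');save('top','t5')
a=cv2.imread('pics/s5_raw.png')[130:270,245:435];b=cv2.imread('pics/t5_raw.png')[120:260,185:375]
cv2.imwrite('pics/c5.png',cv2.resize(np.hstack([a,b]),None,fx=2.1,fy=2.1,interpolation=cv2.INTER_CUBIC))
o=telemetry.observe();print(o['position'],o['force'],o['clock'])"
```

```text
[0.49637064 0.05555569 0.08428189] [-0.67753648 11.89614668 -3.83000549] 15.45
```

View pics/c5.png

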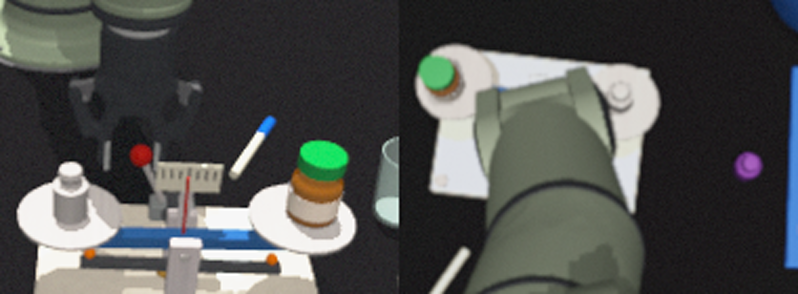

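The force rose to 12 N with the tool stopped, so the lever is at its released stop. The knob is leaning right at (141,155), the yoke is down and the beam is near level. Easing off the push, then waiting for the beam to settle.

Request:
play_rows([
  [0,4,0,0,0,0,44],
  [0,0,0,0,0,0,44],
  [0,0,0,0,0,0,44],
  [0,0,0,0,0,0,44],
  [0,0,0,0,0,0,44],
  [0,0,0,0,0,0,44],
  [0,0,0,0,0,0,44],
  [0,0,0,0,0,0,44],
])

```text
clock: 16.45
position: [0.4963, 0.058, 0.0843]
tool_rot: [-2.492, 1.571, 0.556]
force: [0.1, 0.4, 0.5]
grip_width: 0.044
```

Request:
play_rows([
  [0,0,0,0,0,0,44],
  [0,0,0,0,0,0,44],
  [0,0,0,0,0,0,44],
  [0,0,0,0,0,0,44],
  [0,0,0,0,0,0,44],
  [0,0,0,0,0,0,44],
  [0,0,0,0,0,0,44],
  [0,0,0,0,0,0,44],
])

```text
clock: 17.45
position: [0.4963, 0.058, 0.0843]
tool_rot: [-2.552, 1.571, 0.496]
force: [0.1, 0.0, -1.2]
grip_width: 0.0439
```

Request:
play_rows([
  [0,0,0,0,0,0,44],
  [0,0,0,0,0,0,44],
  [0,0,0,0,0,0,44],
  [0,0,0,0,0,0,44],
  [0,0,0,0,0,0,44],
  [0,0,0,0,0,0,44],
  [0,0,0,0,0,0,44],
  [0,0,0,0,0,0,44],
])

```text
clock: 18.45
position: [0.4963, 0.058, 0.0843]
tool_rot: [-1.011, 1.571, 2.037]
force: [-1.3, -0.0, -0.7]
grip_width: 0.0442
```

Request:
play_rows([
  [0,0,0,0,0,0,44],
  [0,0,0,0,0,0,44],
  [0,0,0,0,0,0,44],
  [0,0,0,0,0,0,44],
  [0,0,0,0,0,0,44],
  [0,0,0,0,0,0,44],
  [0,0,0,0,0,0,44],
  [0,0,0,0,0,0,44],
])

```text
clock: 19.45
position: [0.4963, 0.058, 0.0843]
tool_rot: [-2.42, 1.571, 0.628]
force: [0.3, 1.3, -0.3]
grip_width: 0.0444
```

```bash
cat > w.py <<'E'
from h import *
import sys
n=0
ims=[]
for i in range(24): ims.append(vision.grab_frame('scene')[120:260,245:435].astype(int))
print([round(float(np.abs(ims[i]-ims[0]).mean()),2) for i in range(1,24)])
a=ims[-1].astype(np.uint8)[:,:,::-1]
cv2.imwrite('pics/'+sys.argv[1]+'.png',cv2.resize(a,None,fx=4,fy=4,interpolation=cv2.INTER_CUBIC))
o=telemetry.observe();print(o['position'],o['force'],o['clock'])
E
python3 w.py r6
```

```text
[2.58, 2.59, 2.57, 2.59, 2.59, 2.58, 2.59, 2.6, 2.58, 2.58, 2.58, 2.59, 2.58, 2.58, 2.59, 2.57, 2.57, 2.58, 2.59, 2.56, 2.59, 2.57, 2.58]
[0.49633668 0.0579786  0.0843015 ] [ 1.09606198 -0.14276847 -0.1554424 ] 20.65
```

View pics/r6.png

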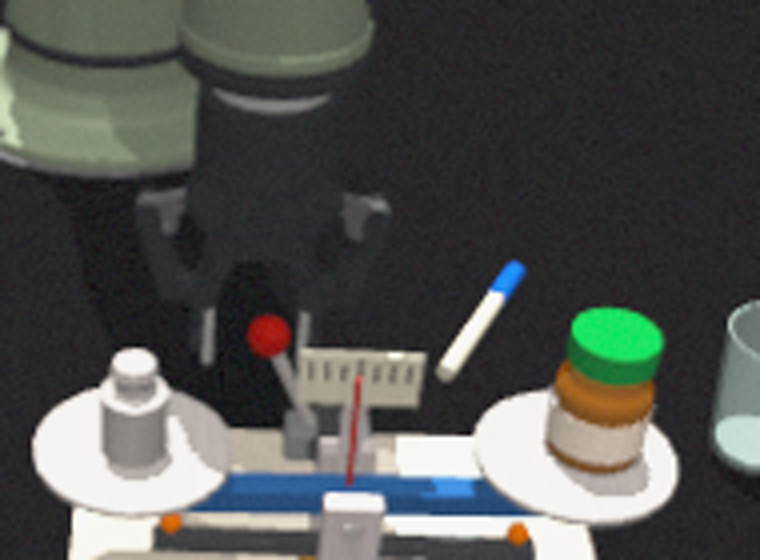

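24 frames over 1.2 s differ only by noise, so the beam is at rest near level with the pointer at about (357,378), and weight and jar are untouched. Swinging the lever back.

Request:
play_rows([
  [0,6,0,0,0,0,44],
  [0,6,0,0,0,0,44],
  [0.4,4,0,0,0,0,44],
  [0.4,4,0,0,0,0,44],
  [0.4,4,0,0,0,0,44],
  [0.4,4,0,0,0,0,44],
  [0.4,4,0,0,0,0,44],
  [0.4,4,0,0,0,0,44],
])

```text
clock: 21.65
position: [0.4987, 0.094, 0.0843]
tool_rot: [1.676, 1.571, -1.56]
force: [-0.1, -2.7, 2.7]
grip_width: 0.0444
```

Request:
play_rows([
  [0.4,4,0,0,0,0,44],
  [0.4,4,0,0,0,0,44],
  [0.4,4,0,0,0,0,44],
  [0.4,4,0,0,0,0,44],
  [0.4,4,0,0,0,0,44],
  [0.4,4,0,0,0,0,44],
  [0.4,4,0,0,0,0,44],
  [0.4,4,0,0,0,0,44],
])

```text
clock: 22.65
position: [0.5019, 0.1263, 0.0843]
tool_rot: [-1.583, 1.571, 1.465]
force: [-0.4, -1.6, 1.7]
grip_width: 0.0438
```

Request:
play_rows([
  [0.4,4,0,0,0,0,44],
  [0.4,4,0,0,0,0,44],
  [0.4,4,0,0,0,0,44],
  [0.4,4,0,0,0,0,44],
  [0.3,3,0,0,0,0,44],
  [0.2,2,0,0,0,0,44],
  [0,1,0,0,0,0,44],
  [0,0,0,0,0,0,44],
])

```text
clock: 23.65
position: [0.5041, 0.1481, 0.0844]
tool_rot: [-2.316, 1.571, 0.733]
force: [-0.1, -2.1, -0.5]
grip_width: 0.0441
```

Request:
play_rows([
  [0,1.5,0,0,0,0,44],
  [0,1.5,0,0,0,0,44],
  [0,0,0,0,0,0,44],
])

```text
clock: 24.02
position: [0.504, 0.1512, 0.0843]
tool_rot: [-2.059, 1.571, 0.99]
force: [-0.1, -1.6, 0.5]
grip_width: 0.0436
```

Request:
play_rows([
  [0,1,0,0,0,0,44],
  [0,1,0,0,0,0,44],
  [0,0,0,0,0,0,44],
])

```text
clock: 24.4
position: [0.504, 0.1523, 0.0842]
tool_rot: [1.35, 1.57, -1.885]
force: [0.0, -6.2, -0.7]
grip_width: 0.0437
```

Stop felt at 6 N. Re-centring on the knob and lifting off.

Request:
play_rows([
  [0,-5,0,0,0,0,44],
  [0,-5,0,0,0,0,44],
  [0,0,0,0,0,0,44],
  [0,0,15,0,0,0,44],
  [0,0,25,0,0,0,44],
  [0,0,40,0,0,0,44],
  [0,0,40,0,0,0,44],
  [0,0,20,0,0,0,44],
])

```text
clock: 25.4
position: [0.5045, 0.1434, 0.2275]
tool_rot: [-2.629, 1.567, 0.419]
force: [-0.4, -0.2, -0.8]
grip_width: 0.044
```

```bash
python3 w.py r7
```

```text
[2.72, 2.67, 2.69, 2.74, 2.77, 2.8, 2.79, 2.82, 2.79, 2.79, 2.79, 2.79, 2.78, 2.78, 2.75, 2.76, 2.77, 2.78, 2.77, 2.77, 2.75, 2.78, 2.78]
[0.50402343 0.14299099 0.22430857] [-0.58895651 -0.00949632 -0.95955601] 26.6
```

View pics/r7.png

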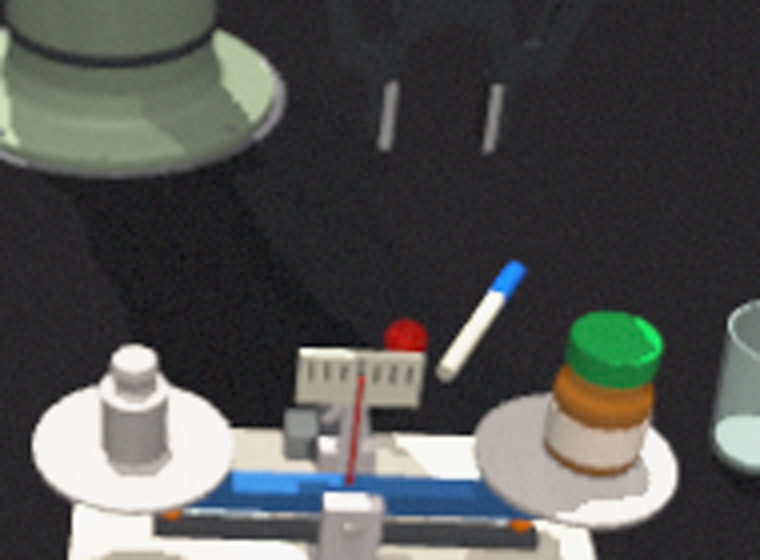

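The knob is back at (405,336), the same column and height as at the start. The yoke is up, the pointer is at mid-scale, and weight and jar stand upright. Handing in.

```bash
python3 -c "
from h import *
print(workorder.job_done())"
```

```text
the job is handed in; nothing more can be done
None
```

I weighed the amber jar against the large steel weight and handed the job in at about 27 s of the 67 s allowed. The hand-in reports no verdict.

- **Weight:** I set it on the right pan about 1 mm from my estimate of the pan's centre. The tool force went only from -2.5 to +0.4 N at touchdown. I then let go with the beam still arrested.
- **Release:** I swung the lever to its released stop, where the force rose to 12 N. I eased off and waited about 5 s. 24 frames over the last 1.2 s showed only image noise, so the beam was at rest near level.
- **Arrest:** I swung the lever back to its stop, felt at 6 N, and lifted clear. The last picture shows the knob at its starting place, the yoke up and the pointer at mid-scale. The jar and weight stand upright on their pans, and the marker and the visible part of the beaker look unmoved.

No check failed or disagreed. The last picture does not show the tray with the other weights or the wash bottle, so I did not recheck those at the end. I judged the beam and lever angles from the pictures and the forces at the stops, because there is no direct reading of them.

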